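# Raise two shade dishes on the viewing lift

### The job

Slide the two closed shade dishes along the loading board (do not pick them up) and in single file between the guide rails onto the white lift plate: blue in first, against the end stop, then orange behind it, both fully on the plate. Then take the lift by its dark wooden grip, raise it until its white pointer is level with the red marker on the mast, and hold it there steadily for two seconds. Lower it gently all the way down without dropping it, let go with both dishes still in place, and leave the yarn cone, bobbin and pin jar alone.

Things in the scene. Friction and masses are not known exactly. Their poses are not given: they have to be found in the camera images.
- viewer: Fixed stand. Origin on the table, mid-line where board meets lift plate; y runs from board along the rails to the mast, x away from the robot at yaw 0. Grey loading board 240 mm wide, y -242 to -2 mm, top 16 mm above table. Two funnel walls on it, 9 mm high, narrow from 120 mm apart (y -46) to 68 mm (y -5). Aluminium mast 30 x 24 mm, 239 mm tall, centred at y 315 mm.
- dish_blue: Closed round dish with blue lid, 60 mm diameter, 26 mm high, about 80 g, loose, starts on the loading board. Origin: centre of its underside.
- dish_orange: Closed round dish with orange lid, same size and mass as the blue one. Origin: centre of its underside.
- lift (a joint): Height of the lift above its lowest position in m (0 = down, at most 0.15). The lift slides straight up; its moving part weighs about 0.35 kg and sinks if let go.
- plate (a point): On the white lift plate's top face (15 mm above the table when down), middle of its entry edge; axes as viewer's. The plate runs from y = 0 to the face of the end stop at y = 134 mm, between guide rails 66 mm apart and 10 mm high (x = -33 to +33 mm). The end stop is 20 mm high.
- grip (a point): Top centre of the lift's dark wooden grip block: 50 mm long in the viewer's x, 14 mm thick in its y, 62 mm tall, top 76 mm above the table when down. Beside it the end stop's near face is 36 mm from its centre (41 mm lower than its top); the mast centre is 135 mm away at +y.
- pointer (a point): Middle of the lift's white pointer bar (8 mm thick, at the mast, on its -x side). Moves with the lift.
- mark (a point): Middle of the red marker bar (8 mm thick, on the mast's +x side), which stays where it is set. Viewing height: pointer and marker at equal heights.
- yarn_cone: Green yarn cone, 56 mm wide, 110 mm tall, standing on the table. Origin: centre of its underside. Not to be disturbed.
- bobbin: Wooden bobbin with red yarn, 60 mm wide, 50 mm tall, standing on the table. Origin: centre of its underside. Not to be disturbed.
- pin_jar: Small glass jar with yellow cap, 48 mm wide, 55 mm tall. Origin: centre of its underside. Not to be disturbed.
There are look-alikes about, which are no part of the job. Leave any yellow look-alike of the dish_orange alone. Leave any purple look-alike of the dish_blue alone.

How it is judged:
By the outcome, as a careful person would: the job done as asked, in the order asked, and still so for the second after the job is handed in, with the robot touching nothing.
It also fails if it takes over 72 s, if anything falls off the work surface, if the arm or the gripper's body presses on something with over 40 N, if the wrist force passes 120 N, or if a joint passes its speed limit or range.

### The arm

A 6-joint arm with a two-finger parallel gripper is mounted at the origin on the work surface. World frame = base frame: x ahead of the robot, y to its left, z up, the work surface at z = 0. Lengths are in m, angles in degrees, forces in N, time in s.
With the tool pointing down it reaches from about 0.375 to 0.9 m from the base axis. Payload 3.1 kg.
Tool frame: the origin (TCP) lies midway between the tips of the shut fingers; the grasp point (between the pads) lies 19 mm behind it; x points along the fingers, z is the direction in which the jaws open and shut, and the axes are right-handed (so a half turn about x gives the same grasp; the last joint's range is limited). The gripper opens to 87 mm and grips with 3 to 60 N. Pads are 19 mm wide; open, the fingers measure 117 mm over their backs; the gripper's body (75 mm by 190 mm) begins 51 mm behind the grasp point.
Start: joints at [62.366, 30.224, 82.088, -0, 67.689, -10.227], TCP at [0.187, 0.596, 0.223] pointing down, gripper open.
Joint ranges: [-176.69, 176.69], [-43.24, 126.21], [12.49, 139.97], [-82, 262], [0, 151.66], [-163.58, 163.58]. Speed limits (degrees/s): [159.86, 159.86, 180, 180, 180, 180].

### API

Orientations are given as a 3x3 rotation matrix whose columns are the frame's x, y, z axes.
In Python, from bench import manip, vision, models, monitor gives the robot as it stands. The module is installed in compiled form; this text tells all that it offers. Calls block until the motion is done:
- manip.move_ptp(position, orientation): joint-space move of the TCP to a pose.
- manip.line_to(position, rotation=None, speed=0.15): straight line of the TCP; rotation=None keeps the orientation; speed is the mean speed in m/s.
- manip.move_joints(angles): joint-space move.
- manip.grip(opening, squeeze=None): opening from 0.0 (shut) to 1.0 (fully open); squeeze is the grip in N (None keeps the last); returns when the fingers have stopped.
- manip.sleep(seconds).
- manip.inverse_kinematics(position, orientation): joint angles nearest the present ones, or None.
- vision.get_image(name): name is "side" or "top" or "wrist"; returns a dict with "frame" (384x512x3 uint8, red, green, blue), "range_z" (384x512 float32, m along the optical axis (not along the pixel's ray), 0 where there is no reading), "fx", "fy", "cx", "cy" (pixels), "T" (4x4, takes a point from camera to world coordinates); the wrist camera has in their place "mount" (4x4, takes a point from camera to tool coordinates, whose origin is the TCP and whose axes are the tool frame's). Camera axes: x right, y down, z forward; pixel columns grow to the right and rows downward; lengths in m; the calibration is good to about 2 mm. A picture is of the moment at which its call begins: read the wrist's pose just before it.
A pose or a line that the arm cannot do raises manip.PlanningError and nothing moves.
- manip.sign_off(): hands the job in, once; it reports no verdict.
Trained networks look in the newest picture that a camera, given by its name, has taken for a name from the list of things; names that differ only in an ending like _2 or _b are one class to them, and where a whole thing is asked for, a point or a joint stands for the part that bears it (a point fixed in the world has none). Each returns a list of dicts, best first, with "conf" (0 to 1); they miss things now and then, are a little off and sometimes report something else, mostly with a low value. They report only what shows in the picture. A call takes as long as a camera call. They do not tell look-alikes from the thing itself.
- models.recognise(camera, thing): "xyz" ([x, y, z] in m, in world coordinates, good to about 4 mm: the middle of the surface that is visible of it).
- models.trace(camera, thing): "mask" (384x512 bool, what is visible of it).
Readings, each from a call of its own:
- monitor.current_time(): time.
- monitor.current_joint_pos(): joint angles.
- monitor.current_dq(): joint speeds.
- monitor.current_joint_efforts(): joint torques, N m.
- monitor.current_ee_pos(): TCP position.
- monitor.current_ee_rot(): TCP orientation.
- monitor.current_force(): force on the tool from outside, world axes, zero at the start.
- monitor.current_torque(): the same for the moment, N m.
- monitor.current_finger_gap(): opening from 0.0 (shut) to 1.0 (fully open).
Only numpy, scipy, OpenCV 4.12 (cv2) and the standard library are available. Lean on these libraries where they do the work, as an engineer would, in place of code of your own. Each camera call takes 0.05 s, during which the arm holds its last target. There are 200 camera calls.

## Working session

There is one attempt and no reset: what is moved stays moved. The work goes in short steps, each a Python script; the robot and the scene stay as the last script left them, time stands still between calls to the robot, and variables do not carry over. Pictures are saved under pics/ and viewed, about 8 in all and at most 12, crops included, and the job is handed in when it is done.

```bash
mkdir -p pics; cat > h.py <<'E'
import numpy as np, cv2
from bench import manip, vision, models, monitor
def save(im,name): cv2.imwrite('pics/'+name, im[...,::-1])
def cloud(d,T=None):
    T=d["T"] if T is None else T
    z=d["range_z"]; v,u=np.indices(z.shape)
    P=np.stack([(u-d["cx"])/d["fx"]*z,(v-d["cy"])/d["fy"]*z,z],-1)@T[:3,:3].T+T[:3,3]
    P[z==0]=np.nan
    return P
def wrist():
    p=np.array(monitor.current_ee_pos());R=np.array(monitor.current_ee_rot())
    d=vision.get_image("wrist");W=np.eye(4);W[:3,:3]=R;W[:3,3]=p
    d["T"]=W@d["mount"];return d
E
python3 - <<'E'
from h import *
np.set_printoptions(precision=4,suppress=True)
ims=[]
for c in ["top","side"]:
    d=vision.get_image(c); np.savez('/tmp/'+c+'.npz',**d); ims.append(d["frame"])
    save(cv2.resize(d["frame"],(800,600)),c+'0.png')
    print(c,d["T"])
    for t in ["dish_blue","dish_orange","grip","plate","pointer","mark","yarn_cone","bobbin","pin_jar","viewer"]:
        P=cloud(d)
        for r in models.recognise(c,t): 
            q=np.linalg.inv(d["T"])@np.append(r["xyz"],1)
            print(t,np.round(r["xyz"],3),round(r["conf"],2),'px',int(d["fx"]*q[0]/q[2]+d["cx"]),int(d["fy"]*q[1]/q[2]+d["cy"]))
print(monitor.current_time(),monitor.current_ee_rot())
E
```

```text
top [[-0.0815 -0.9755  0.2043  0.3634]
 [-0.9967  0.0796 -0.0177  0.167 ]
 [ 0.001  -0.2051 -0.9787  1.0146]
 [ 0.      0.      0.      1.    ]]
dish_blue [ 0.764 -0.103  0.026] 0.83 px 338 114
dish_blue [ 0.614 -0.034  0.042] 0.82 px 321 167
dish_orange [ 0.348 -0.058  0.028] 0.91 px 342 269
dish_orange [ 0.474 -0.073  0.044] 0.79 px 343 218
grip [0.572 0.197 0.014] 0.77 px 235 192
grip [0.62  0.396 0.1  ] 0.4 px 152 172
plate [0.571 0.201 0.013] 0.94 px 234 192
pointer [0.577 0.2   0.017] 0.76 px 234 190
mark [0.62  0.393 0.104] 0.68 px 153 172
yarn_cone [0.764 0.182 0.065] 0.57 px 235 116
bobbin [ 0.724 -0.004  0.051] 0.79 px 306 127
bobbin [0.564 0.07  0.015] 0.42 px 283 191
pin_jar [0.618 0.395 0.106] 0.6 px 152 172
pin_jar [0.41  0.271 0.053] 0.53 px 209 255
viewer [0.568 0.068 0.014] 0.83 px 283 190
side [[ 0.9779 -0.1163  0.1735  0.346 ]
 [-0.2085 -0.5958  0.7756 -0.7523]
 [ 0.0132 -0.7947 -0.6069  0.774 ]
 [ 0.      0.      0.      1.    ]]
dish_blue [ 0.763 -0.118  0.023] 0.85 px 374 275
dish_blue [ 0.612 -0.052  0.037] 0.56 px 299 259
dish_orange [0.412 0.26  0.033] 0.72 px 192 187
dish_orange [ 0.475 -0.088  0.04 ] 0.67 px 240 279
dish_orange [ 0.35  -0.068  0.02 ] 0.64 px 179 287
grip [0.57  0.196 0.016] 0.65 px 255 200
plate [0.572 0.202 0.018] 0.74 px 255 198
pointer [0.568 0.199 0.021] 0.89 px 254 198
mark [0.61  0.389 0.103] 0.52 px 255 133
yarn_cone [0.763 0.165 0.054] 0.86 px 331 186
bobbin [ 0.721 -0.013  0.045] 0.84 px 340 237
pin_jar [0.41  0.257 0.034] 0.64 px 191 188
viewer [0.56  0.023 0.016] 0.72 px 267 246
1.1 [[-0.     -0.9542  0.2991]
 [-0.      0.2991  0.9542]
 [-1.      0.     -0.    ]]
```

View pics/top0.png

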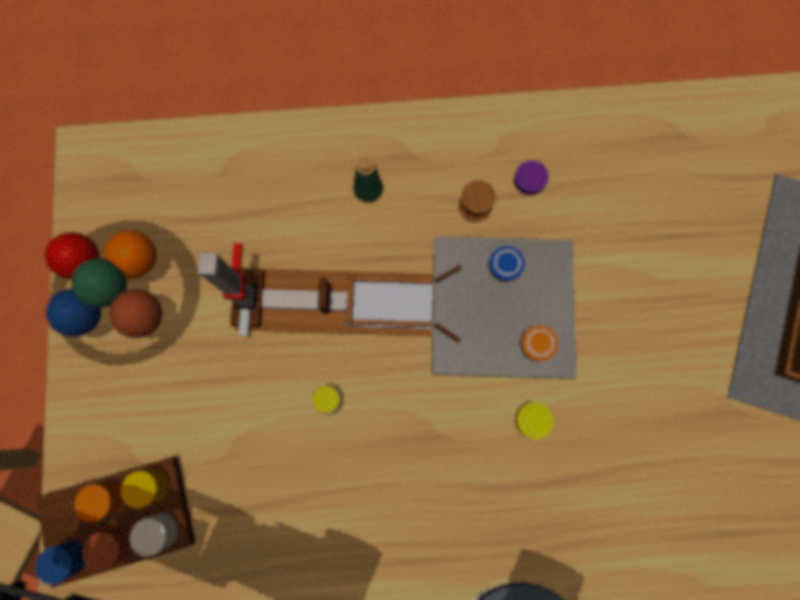

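View pics/side0.png

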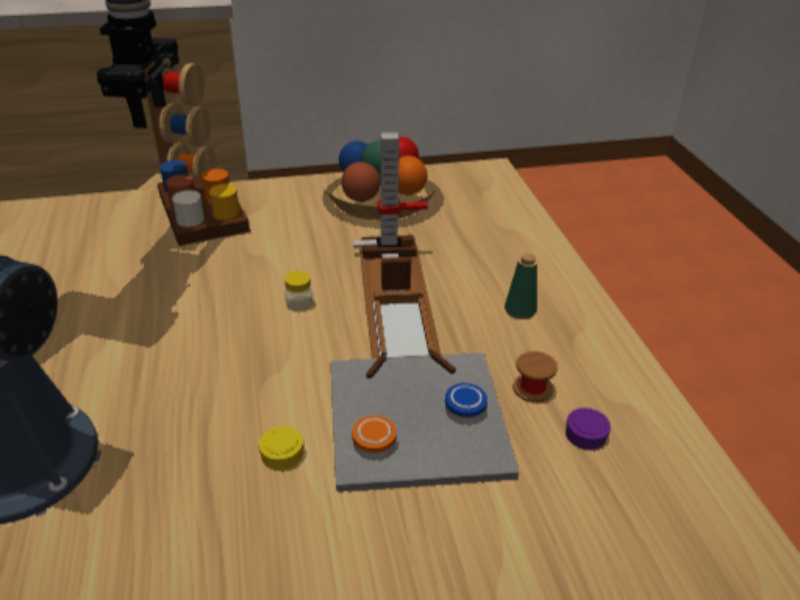

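The blue dish on the board is at top-view (507,263), and its purple look-alike is off the board at (531,177). The orange dish on the board is at (540,342), with a yellow look-alike at (536,420). The mast is at (215,270) and the red bar is on the far (+x) side. Next I measure the geometry.

```bash
cat > m.py <<'E'
from h import *
np.set_printoptions(precision=4,suppress=True)
out=[]
for c in ["top","side"]:
    d=dict(np.load('/tmp/'+c+'.npz')); P=cloud(d); F=d["frame"]; hsv=cv2.cvtColor(F,cv2.COLOR_RGB2HSV)
    x,y,z=np.moveaxis(P,-1,0); h,s,v=np.moveaxis(hsv.astype(int),-1,0)
    b=(s<50)&(abs(z-.016)<.008)&(x>.42)&(x<.72)&(y<.08)&(y>-.22)
    b|=((z>.03)&(z<.05)&(x>.42)&(x<.68)&(y<.06)&(y>-.2))
    n,l,st,_=cv2.connectedComponentsWithStats(b.astype(np.uint8)); k=1+st[1:,4].argmax(); b=l==k
    g=b&(s<50)&(z<.024)
    r=cv2.minAreaRect((P[g][:,:2]*1000).astype(np.float32)); print(c,"board",r,cv2.boxPoints(r).tolist(),'z',np.median(z[g]))
    for nm,lo,hi in [("blue",100,125),("orange",3,18)]:
        m=(h>=lo)&(h<=hi)&(s>120)&(z>.036)&(z<.05)&(x>.42)&(x<.68)&(y<.06)
        q=P[m]; cc,rad=cv2.minEnclosingCircle((q[:,:2]*1000).astype(np.float32)); print(nm,m.sum(),cc,rad,np.median(q[:,2]))
    m=(z>.07)&(z<.085)&(x>.5)&(x<.66)&(y>.18)&(y<.30)
    if m.sum()>3: print("griptop",m.sum(),cv2.minAreaRect((P[m][:,:2]*1000).astype(np.float32)),np.median(z[m]))
    m=((h<6)|(h>174))&(s>150)&(v>90)&(z>.05)&(y>.3)&(y<.45)&(x>.5)&(x<.72)
    if m.sum(): print("red",m.sum(),np.nanpercentile(P[m],[2,50,98],axis=0))
    m=(s<60)&(v>90)&(z>.02)&(z<.12)&(y>.3)&(y<.45)&(x>.48)&(x<.6)
    if m.sum(): print("ptr",m.sum(),np.nanpercentile(P[m],[2,50,98],axis=0))
    m=(s<40)&(v>100)&(x>.5)&(x<.64)&(y>.07)&(y<.22)&(z<.03)
    print("plate",m.sum(),cv2.minAreaRect((P[m][:,:2]*1000).astype(np.float32)),np.median(z[m]))
    out.append(F[80:280,100:350] if c=="top" else F[80:320,180:340])
save(np.hstack([cv2.resize(out[0],(500,400),interpolation=3),cv2.resize(out[1],(267,400),interpolation=3)]),'crop.png')
E
python3 m.py
```

```text
top board ((544.4986572265625, -30.857192993164062), (235.70668029785156, 235.0847625732422), 83.60846710205078) [[414.56719970703125, -134.89292907714844], [648.1907348632812, -161.06304931640625], [674.4301147460938, 73.17854309082031], [440.80657958984375, 99.34866333007812]] z 0.017447241271182357
blue 216 (611.345947265625, -39.55270767211914) 28.98639678955078 0.043113117921436184
orange 464 (484.92022705078125, -283.32000732421875) 235.2148895263672 0.04277410332129139
griptop 109 ((578.8641357421875, 269.08697509765625), (14.041924476623535, 46.511653900146484), 83.04507446289062) 0.07669763382725459
red 118 [[0.5743 0.3888 0.0991]
 [0.6299 0.3971 0.1062]
 [0.6599 0.4135 0.1117]]
ptr 102 [[0.5286 0.3985 0.0226]
 [0.5502 0.407  0.027 ]
 [0.5714 0.415  0.0307]]
plate 1375 ((569.5191650390625, 144.9451446533203), (139.66563415527344, 149.664794921875), 0.5219218730926514) 0.016478824939107684
side board ((544.4761352539062, -33.23295593261719), (243.5208282470703, 239.1250457763672), 83.6943130493164) [[412.2636413574219, -141.12481689453125], [649.9420166015625, -167.38864135742188], [676.6885986328125, 74.65890502929688], [439.01025390625, 100.9227294921875]] z 0.016723997404761715
blue 342 (612.6820678710938, -42.01317596435547) 32.51912307739258 0.041987448085502865
orange 439 (473.728271484375, -80.42884063720703) 31.13646125793457 0.04212506432657226
griptop 84 ((576.7932739257812, 264.958740234375), (17.625890731811523, 48.28339767456055), 83.44214630126953) 0.07558030972160079
red 69 [[0.5735 0.3864 0.1026]
 [0.6203 0.3956 0.1057]
 [0.661  0.4119 0.2175]]
ptr 47 [[0.5281 0.3967 0.0231]
 [0.551  0.4071 0.0262]
 [0.5691 0.4205 0.0305]]
plate 1036 ((569.3603515625, 144.96328735351562), (137.48031616210938, 149.86830139160156), 0.18549712002277374) 0.015851109224074678
```

View pics/crop.png

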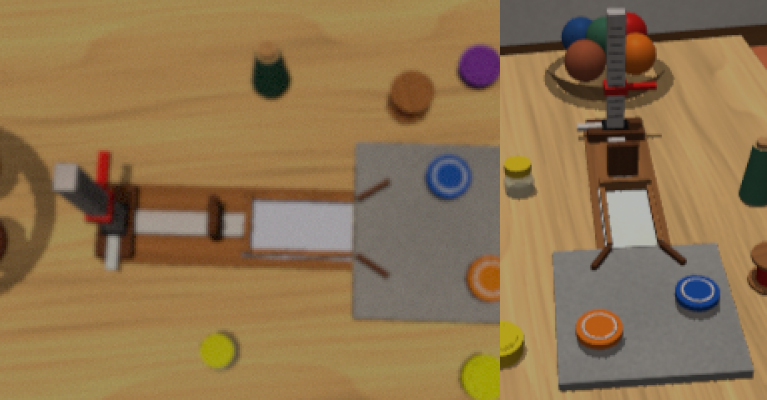

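Both cameras agree: board yaw is about -6.4° and the origin is about (0.558, 0.089). The grip at viewer y=180 fits what I measured. I'll drag the blue dish to the centreline.

```bash
cat >> h.py <<'E'
O=np.array([.558,.0892]);a=np.radians(-6.4);X=np.array([np.cos(a),np.sin(a)]);Y=np.array([-np.sin(a),np.cos(a)])
def W(x,y,z): return np.append(O+X*x/1000+Y*y/1000,z/1000)
def V(p): d=np.array(p)[:2]-O; return np.round(np.array([d@X,d@Y])*1000,1)
SG=1
def RT(s=SG):
    xa=np.array([0,0,-1.]);za=np.append(s*X,0);return np.stack([xa,np.cross(za,xa),za],1)
def st(m=""):
    print(m,'t',round(monitor.current_time(),1),'V',V(monitor.current_ee_pos()),'z',round(monitor.current_ee_pos()[2]*1000,1),'F',np.round(monitor.current_force(),1),'gap',round(monitor.current_finger_gap()*87,1))
def dish(name,cam):
    d=vision.get_image(cam);P=cloud(d);h,s,_=np.moveaxis(cv2.cvtColor(d["frame"],cv2.COLOR_RGB2HSV).astype(int),-1,0);x,y,z=np.moveaxis(P,-1,0)
    lo,hi=dict(blue=(100,125),orange=(3,18))[name]
    dx=x-O[0];dy=y-O[1];u=dx*X[0]+dy*X[1];w=dx*Y[0]+dy*Y[1]
    m=(h>=lo)&(h<=hi)&(s>120)&(z>.034)&(z<.05)&(abs(u)<.12)&(w>-.24)&(w<.15)
    n,l,S,_=cv2.connectedComponentsWithStats(m.astype(np.uint8));
    if n<2: return None
    m=l==1+S[1:,4].argmax()
    c,r=cv2.minEnclosingCircle((P[m][:,:2]*1000).astype(np.float32));return V(np.array(c)/1000),round(r,1),int(m.sum())
E
python3 - <<'E'
from h import *
for s in (1,-1):
    print(s,[manip.inverse_kinematics(W(*p),RT(s)) for p in [(68,-123,22),(0,180,40),(0,180,125)]])
for n in("blue","orange"): print(n,dish(n,"top"),dish(n,"side"))
E
```

```text
1 [array([-1.42263418e+01,  4.50066685e+01,  9.14314578e+01, -2.54444375e-14,
        4.35618737e+01, -7.82634176e+00]), array([ 1.48475049e+01,  4.46362679e+01,  8.74322639e+01, -2.54444375e-14,
        4.79314681e+01,  2.12475049e+01]), array([ 1.48475049e+01,  3.77947751e+01,  8.50665892e+01, -2.54444375e-14,
        5.71386358e+01,  2.12475049e+01])]
-1 [None, array([ 1.48475049e+01,  4.46362679e+01,  8.74322639e+01, -2.54444375e-14,
        4.79314681e+01, -1.58752495e+02]), array([ 1.48475049e+01,  3.77947751e+01,  8.50665892e+01, -2.54444375e-14,
        5.71386358e+01, -1.58752495e+02])]
blue (array([  69.4, -123.5]), 16.9, 121) (array([  67.5, -125. ]), 30.9, 207)
orange (array([ -64.9, -175.3]), 29.6, 383) (array([ -65.4, -177.8]), 30.6, 450)
```

```bash
python3 - <<'E'
from h import *
R=RT()
manip.move_ptp([.36,.36,.32],R)
manip.move_ptp(W(68,-124,120),R); manip.grip(1.0)
manip.line_to(W(68,-124,22),speed=.12); st("down")
manip.grip(.6,5); st("gripped")
manip.line_to(W(0,-85,22),speed=.08); st("dragged")
manip.grip(1.0); manip.line_to(W(0,-85,75),speed=.15)
manip.line_to(W(0,-140,75),speed=.15); manip.grip(.34); st("behind")
print(dish("blue","side"),dish("orange","side"))
E
```

```text
down t 5.5 V [  68.7 -124.1] z 22.6 F [-0.7  0.   0.4] gap 86.7
gripped t 6.1 V [  68.2 -124. ] z 22.3 F [-0.4  0.4  1.3] gap 59.7
dragged t 7.2 V [ -0.5 -84.6] z 22.2 F [0.7 1.6 5.8] gap 59.8
behind t 10.2 V [  -0. -140.] z 75.0 F [0.4 0.2 0.7] gap 29.6
(array([  3.3, -88.7]), 30.9, 92) (array([ -66.8, -178.4]), 30.9, 466)
```

```bash
python3 - <<'E'
from h import *
manip.line_to(W(0,-140,30),speed=.12); st()
for y in (-100,-60,-20,10,40,60):
    manip.line_to(W(0,y,30),speed=.08); st(y)
    F=np.array(monitor.current_force())
    if np.linalg.norm(F[:2])>15: break
d=vision.get_image("side"); save(cv2.resize(d["frame"][120:320,150:350],(600,600),interpolation=3),'push.png')
print(dish("blue","side"),dish("blue","top"))
E
```

```text
t 10.8 V [  -0. -140.] z 29.9 F [-0.2  0.8 -0.4] gap 29.8
-100 t 11.5 V [ -0.  -99.5] z 30.1 F [ 0.3 -0.1  0.5] gap 29.4
-60 t 12.1 V [ -0.1 -59.6] z 30.0 F [-0.1  0.5 -0.5] gap 29.8
-20 t 12.8 V [ -0.1 -19.5] z 30.0 F [-0.3  0.2 -0.5] gap 29.6
10 t 13.3 V [-0.1 10.6] z 30.0 F [0.9 0.2 0.4] gap 29.4
40 t 13.8 V [-0.2 40.6] z 30.0 F [-0.4 -0.5 -0.3] gap 29.3
60 t 14.2 V [-0.1 60.6] z 30.0 F [-0.7 -1.1 -0.3] gap 29.7
(array([  3.5, 101.4]), 18.4, 76) None
```

View pics/push.png

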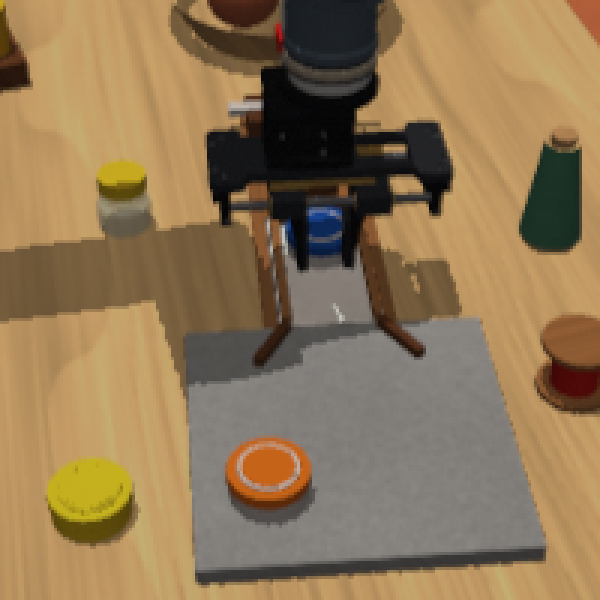

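Blue (at 320,230) is on the plate between the rails, ahead of the fingers. Orange (268,470) hasn't moved. Next I creep blue to the end stop, then do orange the same way.

```bash
python3 - <<'E'
from h import *
R=RT()
for y in np.arange(62,73,1.0):
    manip.line_to(W(0,y,30),speed=.03)
    F=np.array(monitor.current_force())[:2]@Y
    print(y,round(F,1),end='; ')
    if F<-4: break
st("stop")
manip.line_to(W(0,y-8,30),speed=.08); manip.line_to(W(0,y-8,80),speed=.15)
manip.grip(1.0); manip.move_ptp(W(-65.5,-177.5,80),R)
manip.line_to(W(-65.5,-177.5,22),speed=.12); manip.grip(.6,5); st("gripped")
manip.line_to(W(0,-85,22),speed=.08)
manip.grip(1.0); manip.line_to(W(0,-85,75),speed=.15)
manip.line_to(W(0,-140,75),speed=.15); manip.grip(.34); st("behind")
print(dish("blue","side"),dish("blue","top"),dish("orange","side"))
manip.line_to(W(0,-140,30),speed=.12)
for y in (-60,-20,0):
    manip.line_to(W(0,y,30),speed=.08); st(y)
    if np.linalg.norm(np.array(monitor.current_force())[:2])>15: break
for y in np.arange(2,14,1.0):
    manip.line_to(W(0,y,30),speed=.03)
    F=np.array(monitor.current_force())[:2]@Y
    print(y,round(F,1),end='; ')
    if F<-4: break
st("end")
manip.line_to(W(0,y-8,30),speed=.08); manip.line_to(W(0,y-8,110),speed=.15)
manip.line_to(W(0,-140,110),speed=.3); manip.grip(1.0)
for c in("side","top"):print(dish("blue",c),dish("orange",c))
d=vision.get_image("side"); save(cv2.resize(d["frame"][100:300,150:350],(600,600),interpolation=3),'placed.png');st()
E
```

```text
62.0 0.1; 63.0 0.6; 64.0 -0.0; 65.0 0.1; 66.0 -0.7; 67.0 0.3; 68.0 0.3; 69.0 -1.6; 70.0 -5.4; stop t 16.6 V [-0.1 69.1] z 30.0 F [-0.3 -5.4  0.6] gap 29.5
gripped t 20.7 V [ -65.3 -177.6] z 22.3 F [-0.8 -0.8  4.6] gap 59.6
behind t 25.2 V [   0. -140.] z 75.0 F [-0.5  0.4  0.2] gap 30.0
None (array([  0.6, 104.5]), 16.2, 120) (array([ -1.1, -86.1]), 31.7, 210)
-60 t 27.1 V [  0.  -60.3] z 29.9 F [-0.8  0.2 -0.5] gap 29.8
-20 t 27.7 V [ -0.1 -19.5] z 30.0 F [0.3 0.2 0.6] gap 29.7
0 t 28.1 V [-0.1  0.6] z 30.0 F [ 0.4  0.2 -0.2] gap 29.9
2.0 0.4; 3.0 -0.4; 4.0 0.2; 5.0 -0.3; 6.0 -0.4; 7.0 -0.3; 8.0 1.0; 9.0 -0.5; 10.0 -6.2; end t 30.4 V [0.  9.2] z 30.0 F [-0.4 -6.2  0.1] gap 29.5
None (array([ 0.1, 36.5]), 14.8, 29)
(array([  0.8, 104.6]), 16.3, 120) (array([ 1.1, 44.8]), 29.3, 262)
 t 33.3 V [   0. -140.] z 110.0 F [-0.3  0.8 -0.2] gap 86.4
```

View pics/placed.png

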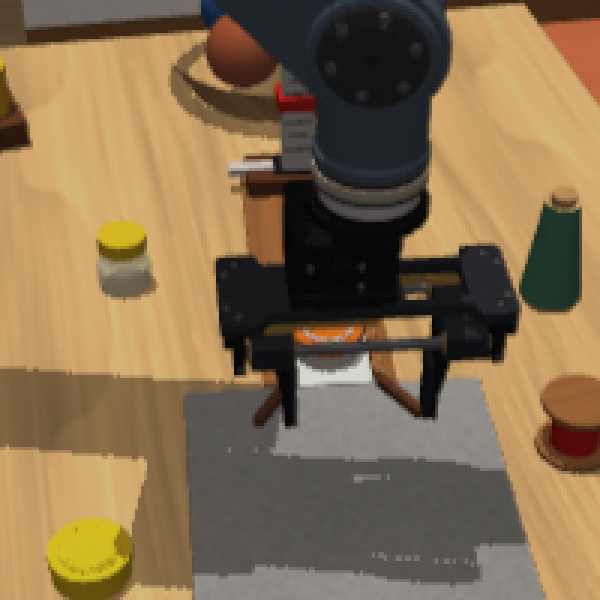

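Both dishes measure in place: blue centre y=104.5, orange y=44.8, x about 1. Next I take the grip and raise to just short of the estimate (about 79 mm).

```bash
python3 - <<'E'
from h import *
R=RT()
manip.line_to(W(0,60,140),speed=.3); manip.line_to(W(.5,180.5,140),speed=.25)
manip.line_to(W(.5,180.5,60),speed=.15);manip.line_to(W(.5,180.5,43),speed=.06); st("at grip")
manip.grip(.45,40); st("gripped"); z0=monitor.current_ee_pos()[2]*1000
manip.line_to(W(.5,180.5,43+76),speed=.05); st("up"); print('raised',monitor.current_ee_pos()[2]*1000-z0)
fr=[]
for c in ("top","side"):
    d=vision.get_image(c);np.savez('/tmp/up_'+c,**d);fr.append(d["frame"])
    P=cloud(d);x,y,z=np.moveaxis(P,-1,0);h,s,v=np.moveaxis(cv2.cvtColor(d["frame"],cv2.COLOR_RGB2HSV).astype(int),-1,0)
    m=((h<6)|(h>174))&(s>150)&(v>90)&(z>.05)&(z<.15)&(y>.3)&(y<.45)&(x>.5)&(x<.72)
    if m.sum(): print(c,"red",m.sum(),np.round(np.percentile(P[m],[2,50,98],axis=0),4).tolist())
    m=(s<60)&(v>90)&(z>.07)&(z<.14)&(y>.36)&(y<.45)&(x>.48)&(x<.577)
    if m.sum(): print(c,"ptr",m.sum(),np.round(np.percentile(P[m],[2,50,98],axis=0),4).tolist())
d=wrist();np.savez('/tmp/up_w',**d)
save(np.hstack([cv2.resize(fr[0][100:260,90:250],(400,400),interpolation=3),cv2.resize(fr[1][60:220,180:340],(400,400),interpolation=3)]),'up.png')
save(d["frame"],'upw.png')
E
```

```text
at grip t 35.9 V [  0.2 180.5] z 42.6 F [ 0.3 -0.1  0.4] gap 86.9
gripped t 36.6 V [  0.2 180.5] z 43.1 F [-1.   0.2  1.3] gap 49.3
up t 38.3 V [  0.2 180.5] z 118.8 F [-1.6  1.9 -4. ] gap 49.6
raised 75.77669034893148
top red 3 [[0.5782, 0.4147, 0.1081], [0.5782, 0.4168, 0.1092], [0.581, 0.4173, 0.1099]]
top ptr 37 [[0.5279, 0.4053, 0.0979], [0.5369, 0.4118, 0.103], [0.5527, 0.4154, 0.1053]]
side red 28 [[0.5775, 0.3844, 0.1017], [0.6116, 0.3932, 0.1056], [0.6378, 0.402, 0.1098]]
side ptr 18 [[0.528, 0.3998, 0.1005], [0.536, 0.4047, 0.1022], [0.5427, 0.4146, 0.1049]]
```

View pics/up.png

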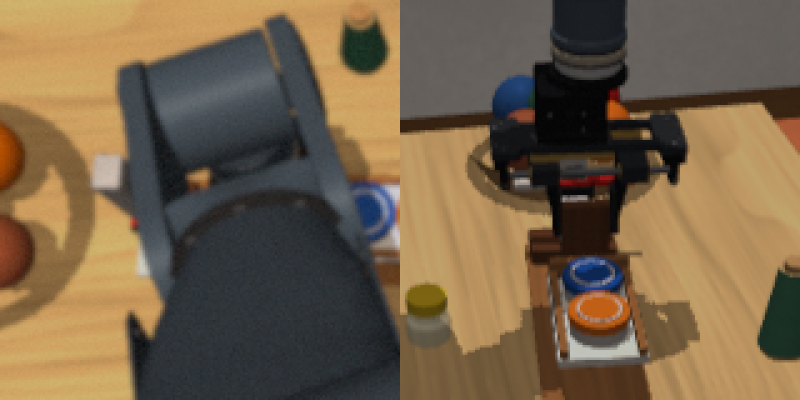

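```bash
python3 - <<'E'
from h import *
for f in ("/tmp/side.npz","/tmp/top.npz","/tmp/up_side.npz","/tmp/up_top.npz","/tmp/up_w.npz"):
    d=dict(np.load(f));P=cloud(d);x,y,z=np.moveaxis(P,-1,0);h,s,v=np.moveaxis(cv2.cvtColor(d["frame"],cv2.COLOR_RGB2HSV).astype(int),-1,0)
    q=P-np.append(O,0);u=q[...,0]*X[0]+q[...,1]*X[1];w=q[...,0]*Y[0]+q[...,1]*Y[1]
    up='up' in f
    for nm,m in (("red",((h<8)|(h>172))&(s>120)&(u>.018)&(u<.08)&(z>.085)&(z<.125)),("ptr",(s<90)&(v>80)&(u<-.018)&(u>-.08)&(z>(.085 if up else .015))&(z<(.125 if up else .045)))):
        m=m&(w>.29)&(w<.335)
        if m.sum()>2: print(f,nm,m.sum(),'z',np.round(np.percentile(z[m],[3,25,50,75,97])*1000,1),'u',np.round(np.percentile(u[m],[3,97])*1000),'w',np.round(np.percentile(w[m],[3,50,97])*1000,1))
E
```

```text
/tmp/side.npz red 80 z [ 98.1 102.3 104.  105.  107.1] u [19. 68.] w [299.5 309.  320.2]
/tmp/side.npz ptr 57 z [20.2 24.8 25.9 27.5 30.1] u [-66. -25.] w [306.4 315.3 329.9]
/tmp/top.npz red 103 z [100.4 103.6 105.4 106.4 108.7] u [20. 68.] w [304.4 313.6 321.6]
/tmp/top.npz ptr 116 z [22.  25.1 26.7 28.2 30.2] u [-65. -23.] w [307.7 315.5 324.7]
/tmp/up_side.npz red 35 z [ 98.4 100.3 102.4 104.4 107.1] u [19. 46.] w [297.1 309.2 317.1]
/tmp/up_side.npz ptr 18 z [100.6 101.4 102.2 103.1 104.7] u [-65. -50.] w [305.8 311.1 320.2]
/tmp/up_top.npz ptr 42 z [ 96.9 101.4 102.9 104.  105.2] u [-66. -40.] w [311.5 318.5 323.1]
/tmp/up_w.npz red 15 z [ 88.1  96.9 101.  103.3 106.7] u [18. 22.] w [297.1 299.8 301.1]
```

View pics/upw.png

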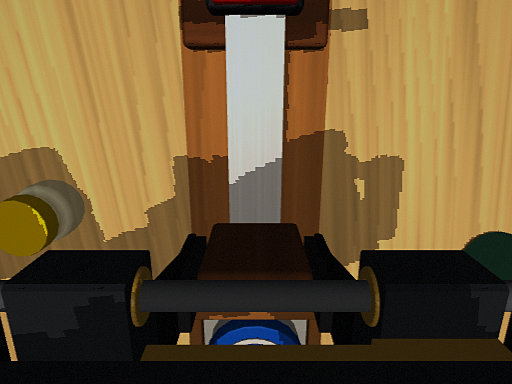

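The wrist view shows a firm grip on the block (255,250), with blue below it at (255,335). The bar comparison gives a total raise of about 78.1 mm, so I add 2.3 mm, hold, then lower.

```bash
python3 - <<'E'
from h import *
manip.line_to(W(.5,180.5,121.3),speed=.02); manip.sleep(.5); st("hold")
d=vision.get_image("top");P=cloud(d);z=P[...,2];s,v=np.moveaxis(cv2.cvtColor(d["frame"],cv2.COLOR_RGB2HSV).astype(int),-1,0)[1:]
q=P-np.append(O,0);u=q[...,:2]@X;w=q[...,:2]@Y
m=(s<90)&(v>80)&(u<-.018)&(u>-.08)&(z>.085)&(z<.125)&(w>.29)&(w<.335);print('ptr',m.sum(),np.percentile(z[m],[25,50,75,97])*1000)
manip.sleep(2.6); st("held")
manip.line_to(W(.5,180.5,60),speed=.05); manip.line_to(W(.5,180.5,46),speed=.02); st()
for zz in np.arange(45,40.9,-.5):
    manip.line_to(W(.5,180.5,zz),speed=.015); F=monitor.current_force()[2]; print(zz,round(F,1),end='; ')
    if F>3: break
manip.sleep(.4); st("down")
manip.grip(1.0); manip.sleep(.2); st("open")
manip.line_to(W(.5,180.5,100),speed=.08); manip.line_to(W(.5,180.5,140),speed=.2)
manip.line_to(W(-20,-120,150),speed=.25)
for c in("side","top"):print(c,dish("blue",c),dish("orange",c))
d=vision.get_image("side");save(cv2.resize(d["frame"][60:320,130:390],(600,600),interpolation=3),'fin.png')
d=vision.get_image("top");P=cloud(d);z=P[...,2];s,v=np.moveaxis(cv2.cvtColor(d["frame"],cv2.COLOR_RGB2HSV).astype(int),-1,0)[1:]
q=P-np.append(O,0);u=q[...,:2]@X;w=q[...,:2]@Y
m=(s<90)&(v>80)&(u<-.018)&(u>-.08)&(z>.015)&(z<.045)&(w>.29)&(w<.335);print('ptr',m.sum(),np.percentile(z[m],[25,50,75,97])*1000)
m=(z>.07)&(z<.085)&(abs(u)<.04)&(w>.16)&(w<.2);print('grip',m.sum(),np.median(z[m]) if m.any() else 0); st()
E
```

```text
hold t 39.2 V [  0.2 180.5] z 121.3 F [-2.7  1.4 -3.7] gap 49.7
ptr 40 [104.18626843 105.1801884  106.09259358 107.72638711]
held t 41.9 V [  0.3 180.5] z 121.2 F [-4.8  2.5 -3.7] gap 49.4
 t 44.1 V [  0.3 180.5] z 45.7 F [-3.9  1.9 -5.5] gap 49.7
45.0 -5.9; 44.5 -3.7; 44.0 -4.4; 43.5 -4.5; 43.0 -4.1; 42.5 -2.3; 42.0 1.3; 41.5 4.1; down t 46.5 V [  0.3 180.5] z 43.0 F [-7.4  1.5  3.6] gap 49.7
open t 47.6 V [  0.5 180.5] z 41.5 F [ 0.4 -0.2  0.8] gap 87.3
side (array([-0.9, 96. ]), 28.2, 73) (array([ 3. , 45.6]), 35.1, 290)
top (array([  0.6, 104.5]), 16.2, 119) (array([ 0.6, 44.7]), 29.5, 326)
ptr 123 [26.05697011 27.16454961 28.22558055 30.23096478]
grip 111 0.07682186516649825
 t 50.5 V [ -20.  -119.3] z 150.0 F [ 0.6 -0.3  0.3] gap 87.3
```

View pics/fin.png

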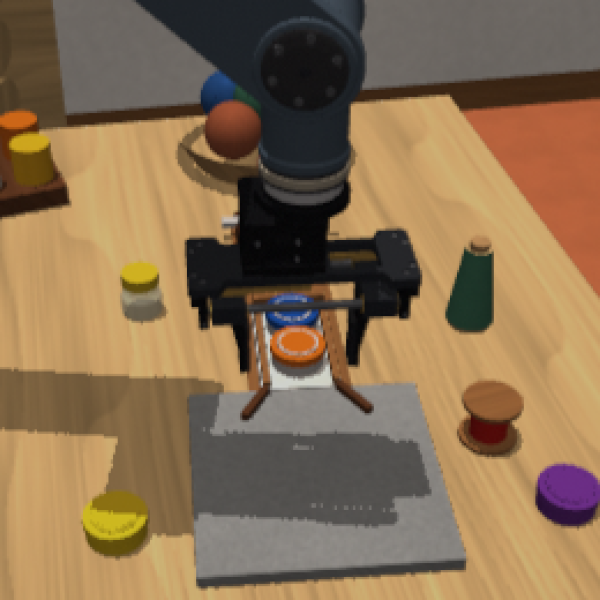

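Blue (293,310) and orange (298,345) sit on the plate, the lift is down, and the other objects are where they were. The arm is clear of everything, so I'm handing in.

```bash
python3 -c "
from h import *
manip.sign_off()"
```

```text
the job is handed in; nothing more can be done
```

The job is handed in, with about 50 s of the 72 s used. Both dishes were slid on, the lift was raised, held and lowered, and the grip was released.

- **Loading:** I dragged each dish along the board to the centreline without lifting it, then pushed it between the rails. Blue went in against the end stop (contact force about 5 N), and orange followed until it touched blue.
- **Lift:** I raised it about 78 mm. During the hold of more than 2 s, the top camera put the pointer at 105.2 mm, against 105.4 mm for the marker before the lift. The arm moved about 0.1 mm during the hold.
- **Lowering:** I lowered it slowly until contact was felt at about 4 N, then let go.
- **Last checks:** the top camera put blue at y = 104.5 mm and orange at y = 44.7 mm, both unchanged. The grip top was at 76.8 mm and the pointer at 27.2 mm, both back to their lowest positions. The cone, bobbin, jar and look-alikes looked untouched in the picture.
- **Disagreement:** in the last check the side camera put blue at y = 96 mm, 8.5 mm off the top camera. The gripper partly hid blue in that view (73 pixels), so I trusted the top view. At the hold, I compared the pointer with the marker reading taken before the lift, because the arm hid the marker.

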